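# Sweep the polished collars into the catch basket

### The job

Clear the polishing board: use the fingertips to sweep the three brass collars across the board and over its open edge, so that all three lie in the black catch basket. Only push them along, do not pick up or lift them, and leave the tin of paste standing where it is on the board and the terracotta polishing bar and the black wheel on the bench undisturbed.

Things in the scene. Friction and masses are not known exactly. Their poses are not given: they have to be found in the camera images.
- board: grey board fixed to the bench. Origin on the bench (z = 0) under it; z up, x along the open edge, y away from the basket. Flat top 36 mm above the bench, x -140 to 140, y -120 to 160 mm; steel rims 10 mm wide, 10 mm above the top, outside both x sides and the +y end. Collars and tin start at y -50 to 70 mm, each in its own lane along y: centres at least 43 mm apart in x.
- open_edge (a point): middle of the board's rimless edge (board y = -120 mm), on its top, 36 mm above the bench; axes as the board's. The edge runs 140 mm either way along x. Nothing stands between a collar and this edge at the start; a collar pushed along -y over it drops into the basket.
- basket_floor (a point): centre of the inner floor of the black catch basket fixed along the open edge; axes as the board's. Inside 288 mm (x) by 109 mm (y), floor 4 mm and wall tops 32 mm above the bench, 4 mm below the board's top, so fingertips level with that top pass over the walls. Its +y side is the board itself.
- collar_a: brass collar (ring), outer diameter 30 mm, bore 12 mm, 14 mm high, about 60 g, loose, starting flat on the board; origin at the centre of its underside, z along its axis (up at the start). The three collars are alike.
- collar_b: brass collar (ring), outer diameter 30 mm, bore 12 mm, 14 mm high, about 60 g, loose, starting flat on the board; origin at the centre of its underside, z along its axis (up at the start). The three collars are alike.
- collar_c: brass collar (ring), outer diameter 30 mm, bore 12 mm, 14 mm high, about 60 g, loose, starting flat on the board; origin at the centre of its underside, z along its axis (up at the start). The three collars are alike.
- tin: small white jar of paste with a red lid, diameter 32 mm, 35 mm high, standing loose on the board among the collars; origin at the centre of its underside, z up. To be left alone.
- bar: terracotta-coloured bar of polishing compound, 100 x 35 x 28 mm (x, y, z), loose on the bench beyond the basket; origin at the centre of its underside. To be left alone.
- wheel: black polishing wheel lying flat on the bench beyond the rim at the board's +y end, diameter 90 mm, 26 mm thick, loose; origin at the centre of its underside. To be left alone.

How it is judged:
By the outcome, as a careful person would: the job done as asked, in the order asked, and still so for the second after the job is handed in, with the robot touching nothing.
It also fails if it takes over 58 s, if anything falls off the work surface, if the arm or the gripper's body presses on something with over 40 N, if the wrist force passes 120 N, or if a joint passes its speed limit or range.

### The arm

A 6-joint arm with a two-finger parallel gripper is mounted at the origin on the work surface. World frame = base frame: x ahead of the robot, y to its left, z up, the work surface at z = 0. Lengths are in mm, angles in rad, forces in N, time in s.
With the tool pointing down it reaches from about 375 to 900 mm from the base axis. Payload 3.1 kg.
Tool frame: the origin (TCP) lies at the very end of the fingers, on their centre line; the grasp point (between the pads) lies 19 mm behind it; z points along the fingers, y is the direction in which the jaws open and shut (so a half turn about z gives the same grasp; the last joint's range is limited). The gripper opens to 87 mm and grips with 3 to 60 N. Pads are 19 mm wide; open, the fingers measure 117 mm over their backs; the gripper's body (75 mm by 190 mm) begins 51 mm behind the grasp point.
Start: joints at [1.165, 0.527, 1.433, -0, 1.181, -0.178], TCP at [140.498, 608.98, 222.548] pointing down, gripper open.
Joint ranges: [-3.08, 3.08], [-0.75, 2.2], [0.22, 2.44], [-1.43, 4.57], [0, 2.65], [-2.85, 2.85]. Speed limits (rad/s): [2.79, 2.79, 3.14, 3.14, 3.14, 3.14].

### API

Orientations are given as a rotation vector (axis times angle).
In Python, from plant import * gives the robot as it stands.
- The arm moves only by the shell command python3 -m creep 'ROWS' [OPENING] [FORCE]. ROWS is JSON, a list of rows, each an object with "slide": the shift along the world's x, y, z in cm, a list of three; "turn": the turn about the world's z in rad. In form: [{"slide": [tx, ty, tz], "turn": turn}, ...]. A call has 1 to 12 rows; each row shifts and turns the commanded pose from where the row before left it; what a row does not reach is not made up. A row lasts 1/8 s, in which the tool goes at most 62.5 mm and 10.7 degrees, less where a joint would pass 70% of its speed; a pose out of reach is approached as far as the arm can. A call with a gripper value outside its range is refused whole. OPENING is the closure, from 0 (fully open) to 1 (shut), set as the call begins (- or left out, the last holds). The fingers move at their own pace and stop on an object; FORCE is the grip in N (left out, the last holds). Time passes only in rows, so rows that do not move let the fingers close. It gives the time, the measured TCP pose, the force and the opening at its end, in the units of the state.
- sense(): the state, without advancing time (a new reading comes with each control period).
- camera(name): name is "side" or "top" or "wrist"; returns a dict with "img" (420x560x3 uint8, red, green, blue), "camera_matrix" (3x3 intrinsics, pixels), "R" (3x3) and "t" (3): a world point X has camera coordinates R X + t; the wrist camera has in their place "tool_from_camera" (4x4, takes a point from camera to tool coordinates, whose origin is the TCP and whose axes are the flange's). Camera axes: x right, y down, z forward; pixel columns grow to the right and rows downward; lengths in mm; the calibration is good to about 2 mm. A picture is of the moment at which its call begins: read the wrist's pose just before it. There is no depth.
- close_job(): hands the job in, once; it reports no verdict.
The state is a dict: "clock": time; "joints": joint angles; "joint_vel": joint speeds; "effort": joint torques, N m; "ee_pos": TCP position; "tcp_rot": TCP orientation; "contact_force": force on the tool from outside, world axes, zero at the start; "torque": the same for the moment, N m; "width": opening from 0.0 (shut) to 1.0 (fully open).
Only numpy, scipy, OpenCV 4.12 (cv2) and the standard library are available. Lean on these libraries where they do the work, as an engineer would, in place of code of your own. Each camera call takes 0.05 s, during which the arm holds its last target.

## Working session

There is one attempt and no reset: what is moved stays moved. The work goes in short steps, Python scripts to look and compute and a shell command to move; the robot and the scene stay as the last step left them, time stands still between calls to the robot, and variables do not carry over. Pictures are saved under pics/ and viewed, and the job is handed in when it is done.

```bash
mkdir -p pics; ls
python3 - <<'E'
from plant import *
import cv2,json,numpy as np
s=sense();print({k:np.round(v,3).tolist() for k,v in s.items()})
for n in("top","side"):
    c=camera(n);cv2.imwrite(f"pics/{n}0.png",c["img"][:,:,::-1])
    np.savez(f"{n}0.npz",**c);print(n,c["camera_matrix"],c["R"],c["t"])
E
```

```text
pics
{'clock': 0.0, 'joints': [1.165, 0.528, 1.434, 0.0, 1.181, -0.179], 'joint_vel': [-0.001, 0.001, -0.001, -0.0, -0.0, -0.001], 'effort': [-0.002, -44.004, -17.659, 0.063, 0.058, -0.0], 'ee_pos': [140.226, 608.328, 221.583], 'tcp_rot': [-0.355, -3.121, 0.003], 'contact_force': [-0.44, -0.163, -0.08], 'torque': [0.036, -0.055, 0.012], 'width': 0.999}
top [[455.87278741   0.         282.68368121]
 [  0.         455.87278741 201.95540889]
 [  0.           0.           1.        ]] [[-0.00896929 -0.99969808 -0.0228759 ]
 [-0.9852481   0.01274475 -0.17065681]
 [ 0.17089683  0.02100776 -0.98506495]] [ 60.28014083 559.8801311  941.82306824]
side [[469.00352493   0.         280.05815693]
 [  0.         469.00352493 204.93336162]
 [  0.           0.           1.        ]] [[ 0.79670767 -0.60416989 -0.01535003]
 [-0.46149877 -0.59177799 -0.66092186]
 [ 0.39022528  0.53364553 -0.75029773]] [-433.11577621  323.04457213  709.34324269]
```

View pics/top0.png

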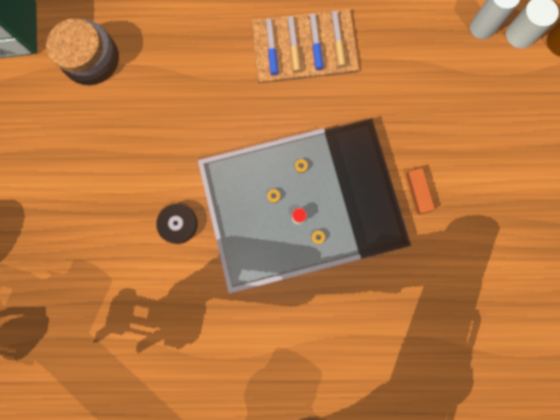

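View pics/side0.png

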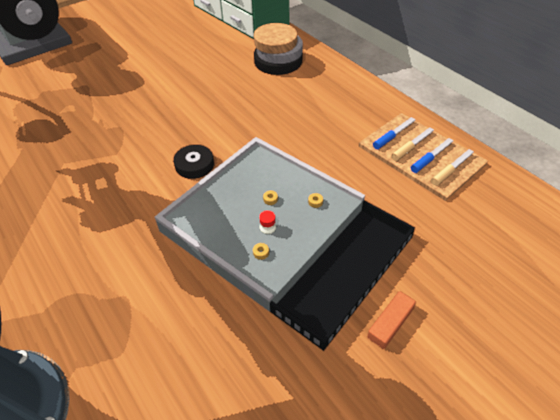

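```bash
cat > h.py <<'E'
import numpy as np,cv2
def bp(c,uv,z):
    K,R,t=c["camera_matrix"],c["R"],c["t"]
    uv=np.atleast_2d(uv).astype(float)
    d=np.c_[uv,np.ones(len(uv))]@np.linalg.inv(K).T@R
    o=-R.T@t
    return o+d*((z-o[2])/d[:,2])[:,None]
def blobs(img,kind):
    h=cv2.cvtColor(img,cv2.COLOR_RGB2HSV).astype(int)
    if kind=="y": m=(h[...,0]>=17)&(h[...,0]<=32)&(h[...,1]>130)&(h[...,2]>90)
    else: m=((h[...,0]<4)|(h[...,0]>175))&(h[...,1]>190)&(h[...,2]>120)
    n,l,s,c=cv2.connectedComponentsWithStats(m.astype(np.uint8),connectivity=8)
    return [(s[i,4],s[i,:4].tolist(),c[i].round(1).tolist()) for i in range(1,n) if s[i,4]>15]
E
python3 - <<'E'
from h import *
for n in("top","side"):
    c=dict(np.load(n+"0.npz"))
    for k in"yr":
        for a,b,u in blobs(c["img"],k):
            # use bbox center for rings
            u2=[b[0]+(b[2]-1)/2,b[1]+(b[3]-1)/2]
            print(n,k,a,b,u,bp(c,u2,45 if k=="y" else 66).round(1)[0])
    im=c["img"][:,:,::-1]
    r=im[105:305,185:425] if n=="top" else im[130:350,150:420]
    cv2.imwrite(f"pics/{n}z.png",cv2.resize(r,None,fx=2.9 if n=="top" else 2.7,fy=2.9 if n=="top" else 2.7,interpolation=cv2.INTER_CUBIC))
E
```

```text
top y 112 [295, 160, 13, 12] [301.0, 165.5] [642.4  13.   45. ]
top y 107 [268, 190, 12, 12] [273.5, 195.4] [575.8  74.2  45. ]
top y 117 [312, 231, 13, 13] [317.9, 236.9] [483.8 -21.   45. ]
top r 103 [294, 210, 11, 11] [299.0, 214.8] [529.   19.4  66. ]
side y 160 [263, 191, 15, 14] [270.1, 197.4] [574.4  72.8  45. ]
side y 160 [309, 194, 14, 14] [315.3, 200.1] [640.9  10.7  45. ]
side y 194 [253, 243, 16, 16] [260.7, 250.8] [483.6 -21.5  45. ]
side r 190 [260, 211, 15, 16] [266.9, 218.6] [527.8  17.8  66. ]
```

View pics/topz.png

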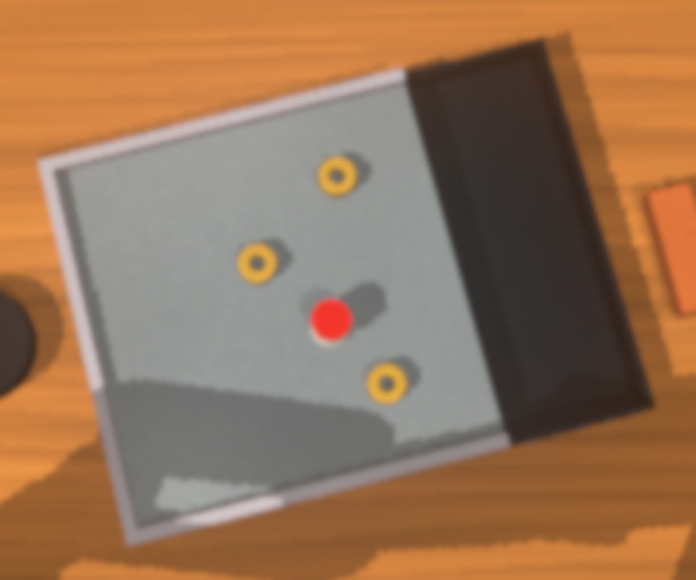

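Run:
```python
from h import *
c=dict(np.load("top0.npz"))
z=np.array([[407,69],[511,440],[39,162],[130,545]])/2.9+[185,105]-0.3
P=bp(c,z,46)[:,:2];print(P.round(1))
B=np.array([[150,-120],[-150,-120],[150,170],[-150,170]],float)
for flip in(1,):
    Bm=B-B.mean(0);Pm=P-P.mean(0)
    U,S,V=np.linalg.svd(Bm.T@Pm);R=(U@V).T
    if np.linalg.det(R)<0: print("refl")
    t=P.mean(0)-R@B.mean(0)
    th=np.arctan2(R[1,0],R[0,0]);print("theta",th,"t",t,"res",(P-(B@R.T+t)).round(1).tolist())
W={"1":(641.6,11.9),"2":(575.1,73.5),"3":(483.7,-21.2),"tin":(528.4,18.6)}
for k,w in W.items(): print(k,(R.T@(np.array(w)-t)).round(1))
print("edge",R@[0,-120]+t,"dir -y",R@[0,-1], "x",R@[1,0])
from scipy.spatial.transform import Rotation as Q
from plant import sense
M=Q.from_rotvec(sense()["tcp_rot"]).as_matrix();print("tool",M.round(3).tolist())
```

```text
[[ 726.5  -42.1]
 [ 441.3 -111.1]
 [ 656.9  241.4]
 [ 368.1  168.3]]
theta 0.24566794720273005 t [554.26603741  39.86864385] res [[-2.4, -2.0], [3.3, 1.9], [-1.6, 0.2], [0.6, -0.0]]
1 [ 77.9 -48.4]
2 [28.4 27.6]
3 [-83.3 -42.1]
tin [-30.3 -14.3]
edge [583.45054995 -76.5283674 ] dir -y [ 0.24320427 -0.96997509] x [0.96997509 0.24320427]
tool [[-0.974, 0.225, -0.001], [0.225, 0.974, -0.002], [0.0, -0.002, -1.0]]
```

Top view: collars at pixels (301,166), (274,196) and (318,237), and the tin lid at (299,215). The basket is on the right. I'll set the jaws to a gap of about 16 mm, spanning the board's x axis, so a collar seats between the fingertips. Collar 2 (the furthest back) goes first.

```bash
python3 -m creep '[{"slide":[3.54,-4.15,0],"turn":-0.0915},{"slide":[3.54,-4.15,0],"turn":-0.0915},{"slide":[3.54,-4.15,0],"turn":-0.0915},{"slide":[3.54,-4.15,0],"turn":-0.0915},{"slide":[3.54,-4.15,0],"turn":-0.0915},{"slide":[3.54,-4.15,0],"turn":-0.0915},{"slide":[3.54,-4.15,0],"turn":-0.0915},{"slide":[3.54,-4.15,0],"turn":-0.0915},{"slide":[3.54,-4.15,0],"turn":-0.0915},{"slide":[3.54,-4.15,0],"turn":-0.0915},{"slide":[3.54,-4.15,0],"turn":-0.0915},{"slide":[3.54,-4.15,0],"turn":-0.0915}]' 0.816 20
python3 -m creep '[{"slide":[0,0,-4],"turn":0},{"slide":[0,0,-4],"turn":0},{"slide":[0,0,-3],"turn":0},{"slide":[0,0,0],"turn":0}]'
python3 - <<'E'
from h import *
from plant import *
from scipy.spatial.transform import Rotation as Q
s=sense();M=Q.from_rotvec(s["tcp_rot"]).as_matrix()
print(s["ee_pos"],s["width"],"jaw angle",np.arctan2(M[1,1],M[0,1])%np.pi, s["joints"])
c=camera("side");cv2.imwrite("pics/s1.png",c["img"][:,:,::-1])
E
```

```text
clock: 1.6
ee_pos: [566.0, 109.4, 222.2]
tcp_rot: [-1.936, -2.473, 0.0]
contact_force: [0.9, -0.2, 0.4]
width: 0.185
clock: 2.1
ee_pos: [562.9, 110.8, 110.0]
tcp_rot: [-1.929, -2.473, 0.007]
contact_force: [0.4, 0.7, -0.2]
width: 0.185
[562.90130618 110.8499438  109.95923445] 0.18538292424136413 jaw angle 0.2457607507594553 [-2.63933213e-04  6.13807778e-01  1.65630108e+00 -6.34430723e-06
  8.78436023e-01 -2.46014923e-01]
```

View pics/s1.png

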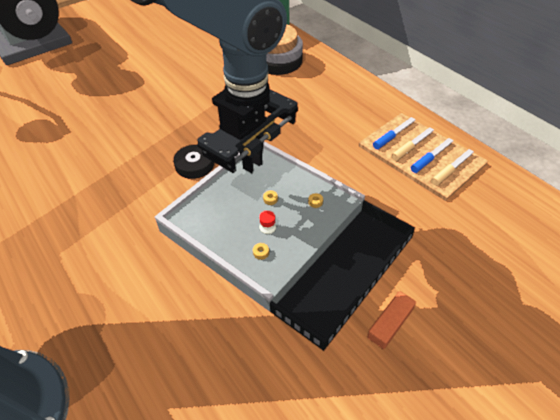

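```bash
python3 -m creep '[{"slide":[0,0,-2.5],"turn":0},{"slide":[0,0,-2.2],"turn":0},{"slide":[0,0,-1.6],"turn":0},{"slide":[0,0,-0.4],"turn":0},{"slide":[0,0,0],"turn":0}]'
python3 - <<'E'
from h import *
from plant import *
s=sense();print(s["ee_pos"],s["contact_force"])
p=s["ee_pos"]
c=camera("wrist");cv2.imwrite("pics/w1.png",c["img"][:,:,::-1])
c=camera("side");cv2.imwrite("pics/s2.png",cv2.resize(c["img"][80:290,150:430,::-1],None,fx=2.8,fy=2.8,interpolation=cv2.INTER_CUBIC))
print(sense()["ee_pos"])
E
```

```text
clock: 2.78
ee_pos: [565.8, 111.0, 46.1]
tcp_rot: [1.931, 2.477, 0.001]
contact_force: [0.4, 0.1, -0.8]
width: 0.184
[565.77353371 111.04900519  46.07173183] [ 0.36437611  0.14160187 -0.79378555]
[566.00046341 111.02393141  46.38560712]
```

View pics/w1.png

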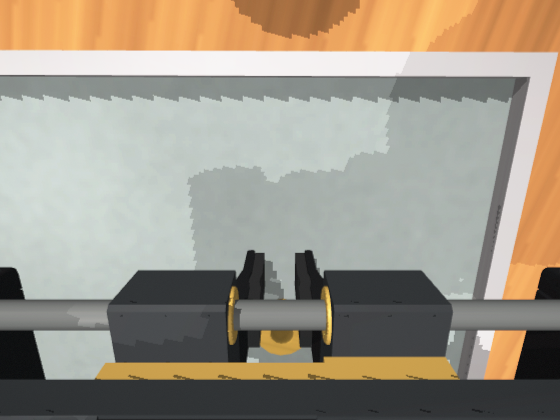

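View pics/s2.png

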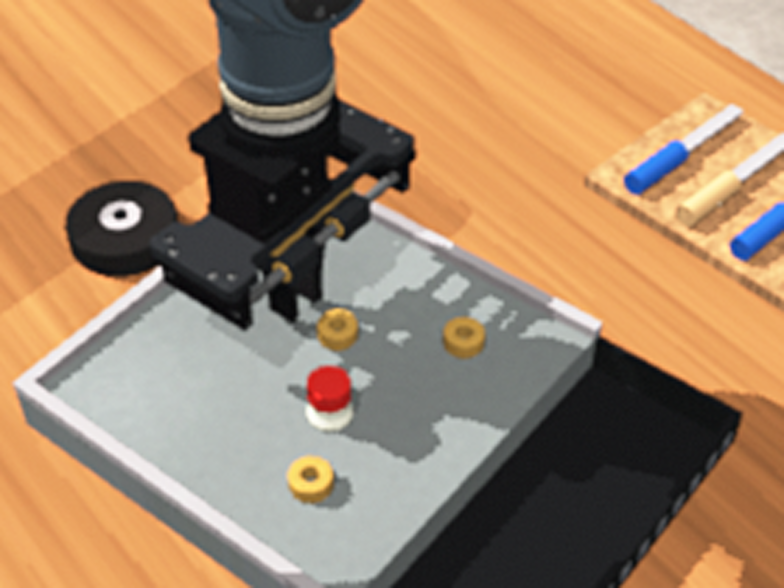

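The fingers straddle collar 2's lane: the collar shows centred between them in the wrist view at about (280,340), and nothing is touching. I'll lower 5 mm and sweep.

```bash
python3 -m creep '[{"slide":[0,0,-0.5],"turn":0},{"slide":[0.17,-0.68,0],"turn":0},{"slide":[0.24,-0.97,0],"turn":0},{"slide":[0.34,-1.36,0],"turn":0},{"slide":[0.34,-1.36,0],"turn":0},{"slide":[0.34,-1.36,0],"turn":0}]'
python3 - <<'E'
from h import *
from plant import *
s=sense();print(s["ee_pos"],s["contact_force"])
c=camera("side");cv2.imwrite("pics/s3.png",cv2.resize(c["img"][80:290,150:430,::-1],None,fx=2.8,fy=2.8,interpolation=cv2.INTER_CUBIC))
E
```

```text
clock: 3.62
ee_pos: [579.9, 52.4, 40.6]
tcp_rot: [1.933, 2.477, 0.0]
contact_force: [-0.4, 0.4, -0.6]
width: 0.185
[579.92130112  52.39691958  40.5825767 ] [-0.36401249  0.35930906 -0.61280023]
```

View pics/s3.png

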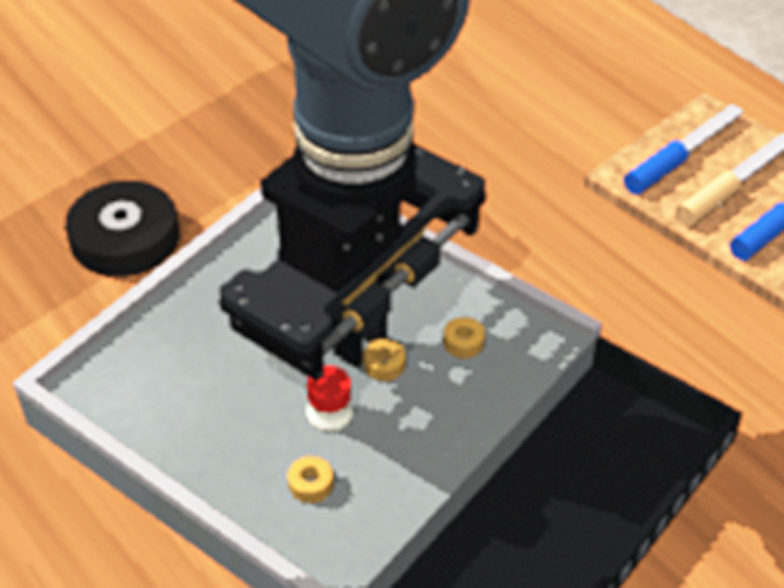

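```bash
python3 -m creep '[{"slide":[0.34,-1.36,0],"turn":0},{"slide":[0.34,-1.36,0],"turn":0},{"slide":[0.34,-1.36,0],"turn":0},{"slide":[0.34,-1.36,0],"turn":0},{"slide":[0.34,-1.36,0],"turn":0},{"slide":[0.34,-1.36,0],"turn":0},{"slide":[0.34,-1.36,0],"turn":0},{"slide":[0.34,-1.36,0],"turn":0},{"slide":[0.34,-1.36,0],"turn":0},{"slide":[0.34,-1.36,0],"turn":0},{"slide":[0,0,0],"turn":0}]'
python3 - <<'E'
from h import *
from plant import *
s=sense();print(s["ee_pos"],s["contact_force"])
c=camera("side");cv2.imwrite("pics/s4.png",cv2.resize(c["img"][140:350,150:430,::-1],None,fx=2.8,fy=2.8,interpolation=cv2.INTER_CUBIC))
E
```

```text
clock: 5.05
ee_pos: [614.2, -83.7, 40.6]
tcp_rot: [1.933, 2.475, 0.0]
contact_force: [-0.3, -0.2, 0.2]
width: 0.182
[614.18363716 -83.69116902  40.59373731] [-0.34385667 -0.17664803  0.16726117]
```

View pics/s4.png

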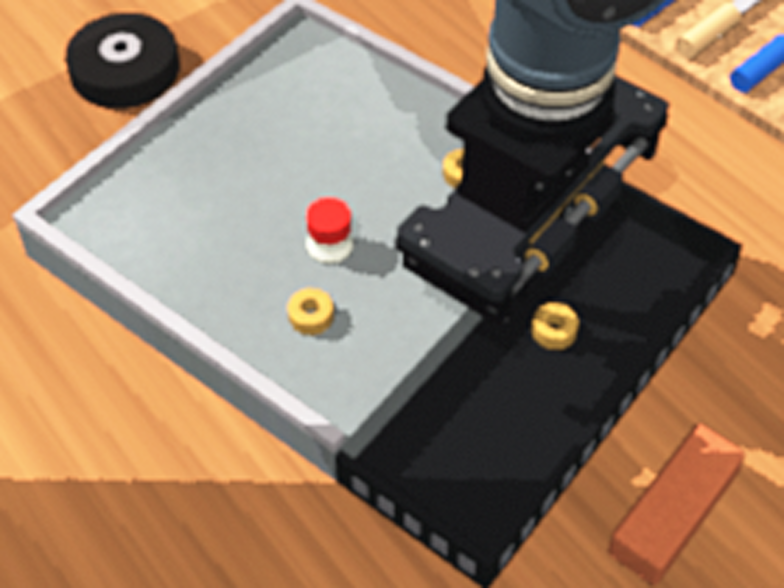

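Collar 2 lies flat in the basket, at crop pixel (555,325). The tin and collar 3 haven't moved. Next is collar 1.

```bash
python3 -m creep '[{"slide":[0,0,2.5],"turn":0},{"slide":[0,0,2.5],"turn":0},{"slide":[0.45,3.32,0],"turn":0},{"slide":[0.45,3.32,0],"turn":0},{"slide":[0.45,3.32,0],"turn":0},{"slide":[0.45,3.32,0],"turn":0},{"slide":[0,0,0],"turn":0},{"slide":[0,0,-2.0],"turn":0},{"slide":[0,0,-1.5],"turn":0}]'
python3 - <<'E'
from h import *
from plant import *
s=sense();print(s["ee_pos"],s["contact_force"])
c=camera("side");cv2.imwrite("pics/s5.png",cv2.resize(c["img"][100:310,150:430,::-1],None,fx=2.8,fy=2.8,interpolation=cv2.INTER_CUBIC))
c=camera("wrist");cv2.imwrite("pics/w5.png",c["img"][:,:,::-1])
E
```

```text
clock: 6.22
ee_pos: [631.0, 50.0, 54.9]
tcp_rot: [-1.932, -2.477, 0.001]
contact_force: [0.7, 0.4, 0.5]
width: 0.179
[631.01533948  50.04441582  54.86845899] [0.74121188 0.39699231 0.50968969]
```

View pics/s5.png

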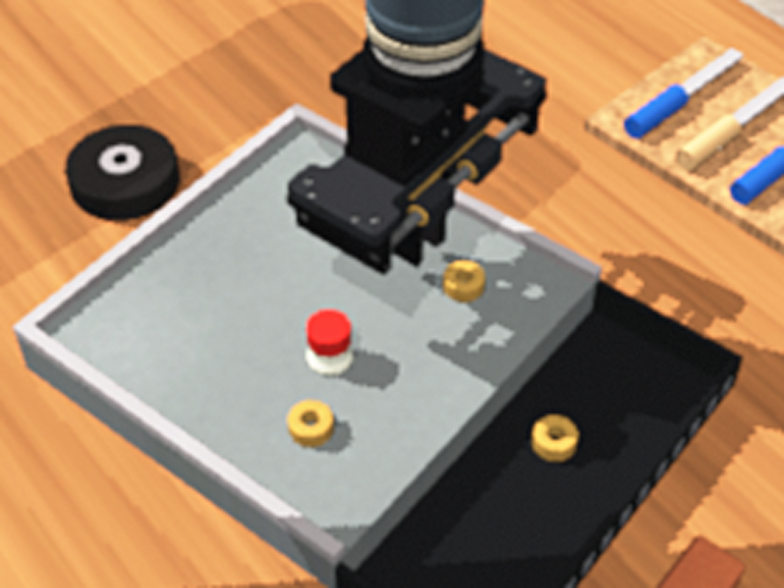

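View pics/w5.png

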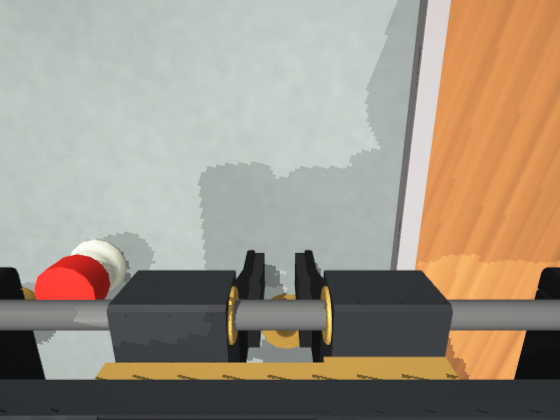

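The wrist view shows collar 1 between the fingers at about (285,320), about 1–2 mm towards +x. I'll correct by 1 mm, lower and sweep.

```bash
python3 -m creep '[{"slide":[0.1,0,-1.0],"turn":0},{"slide":[0,0,-0.4],"turn":0},{"slide":[0.17,-0.68,0],"turn":0},{"slide":[0.24,-0.97,0],"turn":0},{"slide":[0.34,-1.36,0],"turn":0},{"slide":[0.34,-1.36,0],"turn":0},{"slide":[0.34,-1.36,0],"turn":0},{"slide":[0.34,-1.36,0],"turn":0},{"slide":[0.34,-1.36,0],"turn":0},{"slide":[0.34,-1.36,0],"turn":0},{"slide":[0.34,-1.36,0],"turn":0},{"slide":[0.17,-0.68,0],"turn":0}]'
python3 - <<'E'
from h import *
from plant import *
s=sense();print(s["ee_pos"],s["contact_force"])
c=camera("side");cv2.imwrite("pics/s6.png",cv2.resize(c["img"][140:350,150:430,::-1],None,fx=2.8,fy=2.8,interpolation=cv2.INTER_CUBIC))
E
```

```text
clock: 7.82
ee_pos: [662.6, -69.3, 41.5]
tcp_rot: [1.933, 2.476, 0.0]
contact_force: [-0.1, -0.4, -0.1]
width: 0.184
[662.55436856 -69.28154729  41.51259654] [-0.13886715 -0.42235421 -0.11920211]
```

View pics/s6.png

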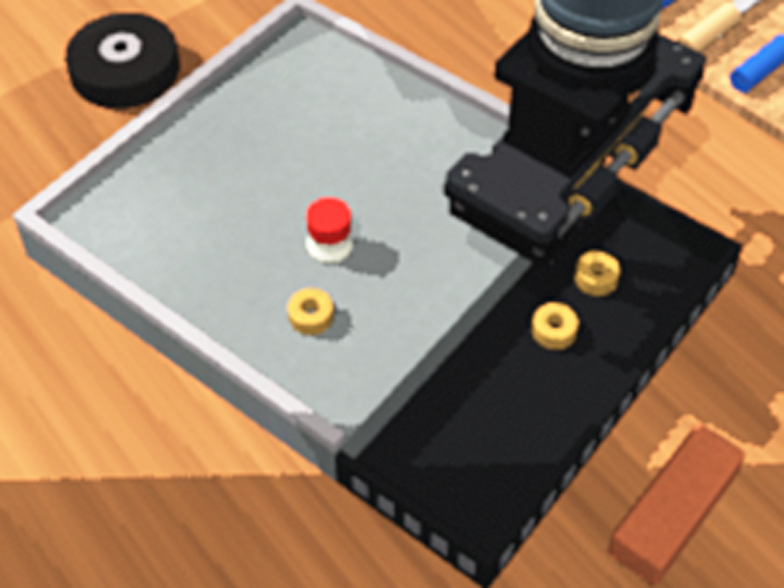

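Two collars are in the basket, at crop pixels (598,272) and (555,325). Now collar 3, crossing well above the tin.

```bash
python3 -m creep '[{"slide":[0,0,4],"turn":0},{"slide":[0,0,4],"turn":0},{"slide":[-3.76,1.7,0],"turn":0},{"slide":[-3.76,1.7,0],"turn":0},{"slide":[-3.76,1.7,0],"turn":0},{"slide":[-3.76,1.7,0],"turn":0},{"slide":[-3.76,1.7,0],"turn":0},{"slide":[0,0,0],"turn":0},{"slide":[0,0,-2.5],"turn":0},{"slide":[0,0,-2.0],"turn":0},{"slide":[0,0,-1.5],"turn":0},{"slide":[0,0,0],"turn":0}]'
python3 - <<'E'
from h import *
from plant import *
s=sense();print(s["ee_pos"],s["contact_force"])
c=camera("side");cv2.imwrite("pics/s7.png",cv2.resize(c["img"][120:330,150:430,::-1],None,fx=2.8,fy=2.8,interpolation=cv2.INTER_CUBIC))
c=camera("wrist");cv2.imwrite("pics/w7.png",c["img"][:,:,::-1])
E
```

```text
clock: 9.38
ee_pos: [474.7, 16.8, 60.8]
tcp_rot: [-1.932, -2.477, 0.001]
contact_force: [0.2, 0.4, 0.2]
width: 0.179
[474.6985634   16.83805084  60.75821665] [0.24447102 0.3920482  0.16708991]
```

View pics/s7.png

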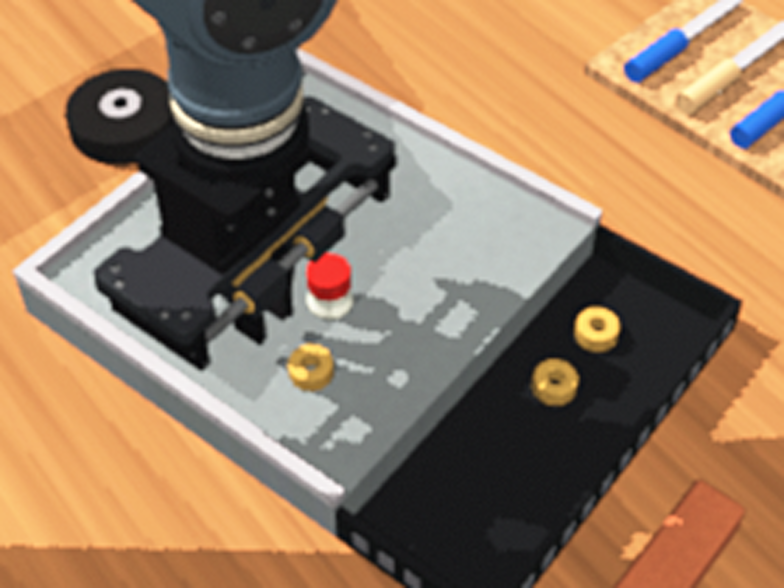

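View pics/w7.png

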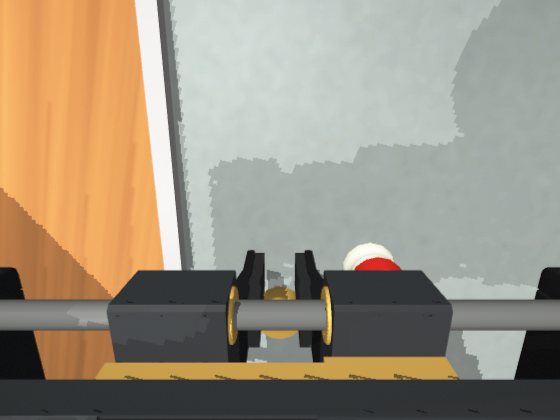

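Collar 3 is centred between the fingers at about (280,315). The right finger clears the tin.

```bash
python3 -m creep '[{"slide":[0,0,-1.5],"turn":0},{"slide":[0,0,-0.5],"turn":0},{"slide":[0.17,-0.68,0],"turn":0},{"slide":[0.24,-0.97,0],"turn":0},{"slide":[0.34,-1.36,0],"turn":0},{"slide":[0.34,-1.36,0],"turn":0},{"slide":[0.34,-1.36,0],"turn":0},{"slide":[0.34,-1.36,0],"turn":0},{"slide":[0.34,-1.36,0],"turn":0},{"slide":[0.34,-1.36,0],"turn":0},{"slide":[0.34,-1.36,0],"turn":0},{"slide":[0.34,-1.36,0],"turn":0}]'
python3 - <<'E'
from h import *
from plant import *
s=sense();print(s["ee_pos"],s["contact_force"])
c=camera("side");cv2.imwrite("pics/s8.png",cv2.resize(c["img"][140:350,150:430,::-1],None,fx=2.8,fy=2.8,interpolation=cv2.INTER_CUBIC))
E
```

```text
clock: 10.98
ee_pos: [505.8, -109.3, 41.5]
tcp_rot: [1.932, 2.477, -0.0]
contact_force: [0.1, -0.1, 0.4]
width: 0.184
[ 505.7698705  -109.31633583   41.49804785] [ 0.13831503 -0.09543694  0.39329996]
```

View pics/s8.png

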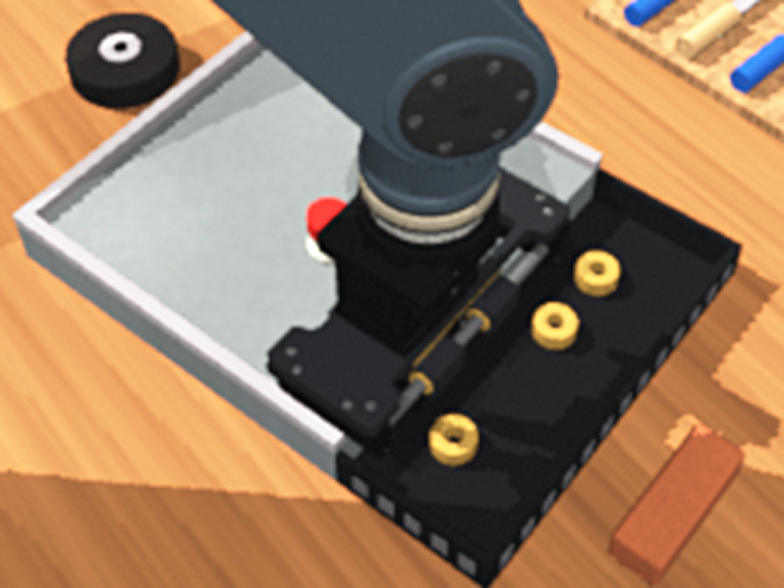

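All three collars are in the basket. I'll lift straight up and check.

```bash
python3 -m creep '[{"slide":[0,0,3],"turn":0},{"slide":[0,0,5],"turn":0},{"slide":[0,0,5],"turn":0},{"slide":[-1,-4,2],"turn":0},{"slide":[-1,-5,0],"turn":0},{"slide":[-1,-5,0],"turn":0},{"slide":[-1,-5,0],"turn":0},{"slide":[0,-3,0],"turn":0},{"slide":[0,0,0],"turn":0},{"slide":[0,0,0],"turn":0}]'
python3 - <<'E'
from h import *
from plant import *
R=np.array([[.97,-.2432],[.2432,.97]]);t=np.array([554.27,39.87])
s=sense();print(s["ee_pos"],s["contact_force"],s["clock"])
for n in("side","top"):
    c=camera(n);cv2.imwrite(f"pics/{n}9.png",c["img"][:,:,::-1])
    for k in"yr":
        for a,b,u in blobs(c["img"],k):
            u2=[b[0]+(b[2]-1)/2,b[1]+(b[3]-1)/2]
            w=bp(c,u2,13 if k=="y" else 66)[0];print(n,k,a,b,w.round(1),"board",((w[:2]-t)@R).round(1))
E
```

```text
clock: 12.28
ee_pos: [465.0, -327.1, 191.2]
tcp_rot: [-1.931, -2.476, -0.001]
contact_force: [0.3, 0.5, -0.2]
width: 0.184
[ 464.99935517 -327.09920049  191.15910119] [ 0.26634184  0.5280357  -0.15403412] 12.275
side y 921 [98, 0, 131, 119] [667.1 717.1  13. ] board [274.1 629.5]
side y 364 [141, 84, 61, 60] [563.9 478.7  13. ] board [116.1 423.3]
side y 124 [136, 89, 52, 56] [539.5 482.7  13. ] board [ 93.3 433.2]
side y 132 [119, 93, 38, 32] [506.7 550.   13. ] board [ 77.9 506.4]
side y 611 [88, 96, 65, 69] [435.4 498.4  13. ] board [ -3.8 473.6]
side y 210 [58, 99, 38, 43] [366.3 601.8  13. ] board [-45.7 590.8]
side y 379 [75, 135, 49, 71] [339.6 398.   13. ] board [-121.1  399.6]
side y 16 [147, 141, 8, 7] [470.4 406.   13. ] board [  7.7 375.5]
side y 19 [155, 149, 10, 11] [470.9 361.7  13. ] board [ -2.6 332.4]
side y 247 [51, 156, 26, 58] [260.5 403.   13. ] board [-196.6  423.7]
side y 22 [72, 158, 9, 13] [306.1 448.8  13. ] board [-141.3  457. ]
side y 148 [513, 163, 47, 33] [1072.5 -211.1   13. ] board [ 441.7 -369.5]
side y 26 [81, 171, 9, 9] [308.7 402.2  13. ] board [-
[... 3988 characters left out ...]
18] [ 710.8 -463.4   13. ] board [  29.4 -526.3]
side y 152 [234, 391, 26, 29] [ 313.4 -220.6   13. ] board [-297.  -194.1]
side y 60 [102, 392, 14, 26] [148.3 -93.2  13. ] board [-426.2  -30.3]
side y 278 [254, 392, 34, 28] [ 341.5 -243.1   13. ] board [-275.2 -222.7]
side y 70 [248, 397, 19, 23] [ 323.4 -233.7   13. ] board [-290.5 -209.2]
side r 176 [260, 212, 15, 15] [527.1  16.8  66. ] board [-32.  -15.8]
top y 171 [341, 148, 15, 15] [673.7 -95.4  13. ] board [  83.  -160.3]
top y 176 [349, 171, 15, 15] [ 619.6 -111.7   13. ] board [  26.6 -162.9]
top y 182 [362, 219, 16, 15] [ 510.  -137.6   13. ] board [ -86.1 -161.4]
top r 93 [294, 210, 11, 11] [529.   19.4  66. ] board [-29.5 -13.7]
```

View pics/side9.png

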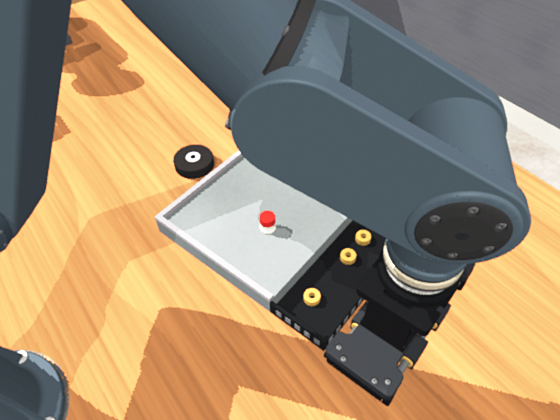

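View pics/top9.png

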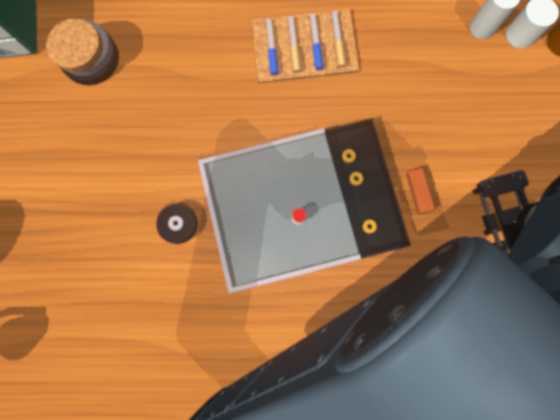

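The top view shows the three collars in the basket at (349,156), (357,179) and (370,227). The tin at (299,215), the bar and the wheel haven't moved, and the arm is clear.

```bash
python3 -c "
from plant import *
print(close_job())"
```

```text
the job is handed in; nothing more can be done
None
```

All three collars are in the catch basket and the job is handed in, with the robot's clock at about 12.4 s of the 58 s allowed. I swept them one at a time, straight along the board's -y direction, with the fingertips about 5 mm above the board's top. I never gripped or lifted a collar.

- **Collars:** the last top picture puts them in the basket at board y of about -160 to -163 mm and x of 83, 27 and -86 mm. The side camera agrees to within about 3 mm.
- **Tin:** its lid is in the same place in the top image as at the start. The side camera reads it about 1 mm different, which is within the calibration error.
- **Bar and wheel:** I compared these by eye only. They look unmoved in the top picture; the bar is hidden behind the gripper in the last side view.
- **Forces:** every reading I took, after each move, was about 1 N or less. I did not log forces during the strokes.
- **At hand-in:** the arm was clear of everything. No check failed.

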